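# Point out the hammer and the hollow for a first doming

### The job

Show the apprentice how to start doming the copper disc: with the fingers straight down and the fingertips at most 3 cm above it, point at the middle of the head of the ball-pein hammer (the one whose head has a ball at one end) and stay there for two seconds. Then point in the same way at the centre of the largest hollow in the doming block for two seconds, and finish still pointing there. Point at no other hammer, and do not touch anything.

Things in the scene. Friction and masses are not known exactly. Their poses are not given: they have to be found in the camera images.
- ballpein_head (a point): The ball-pein hammer: one end of the head is a round flat face 28 mm wide, the other (-y) a ball 27 mm wide. Steel head 94 mm long (along this frame's y), 28 mm across, with a wooden handle lying level along +x to 230 mm from the head, away from the robot. The point is the top of the head at its middle, 28 mm above the bench; z is up.
- crosspein_head (a point): The cross-pein hammer, not to be pointed at: one end of the head is a round flat face, the other (-y) a wedge. Steel head 94 mm long (along this frame's y), 28 mm across, with a wooden handle lying level along +x to 230 mm from the head, away from the robot. The point is the top of the head at its middle, 28 mm above the bench; z is up.
- planisher_head (a point): The planishing hammer, not to be pointed at: one end of the head is a round flat face, the other (-y) a square flat face. Steel head 94 mm long (along this frame's y), 28 mm across, with a wooden handle lying level along +x to 230 mm from the head, away from the robot. The point is the top of the head at its middle, 28 mm above the bench; z is up.
- ballpein: The same ball-pein hammer; origin on the bench under the middle of its head, same axes. About 0.3 kg, loose.
- crosspein: The same cross-pein hammer; origin on the bench under the middle of its head, same axes. Loose.
- planisher: The same planishing hammer; origin on the bench under the middle of its head, same axes. Loose.
- hollow_large (a point): Centre of the largest hollow of the doming block, at the level of the block's top face: 50 mm wide, 15 mm deep. Block top 65 mm above the bench; z is up.
- block: Doming block of bright steel, 110 x 110 x 40 mm, 3.6 kg, loose on the bench plate, turned any way. Four round hollows in its top, one near each corner: 50, 32, 24 and 16 mm wide, centred at (-22,-22), (31,-31), (-31,31) and (31,31) mm in its axes. Origin: centre of its underside.
- slab: Dark steel bench plate fixed to the bench, 300 (x) x 340 (y) x 25 mm high; it carries the block, the disc and the punch. Origin: centre of its underside.
- disc: Bystander: flat copper disc, 56 mm wide and 4 mm thick, loose on the plate. Origin: centre of its underside.
- punch: Bystander: steel doming punch standing upright on the plate, 20 mm thick, with a 24 mm ball on top, 95 mm tall (its top 120 mm above the bench); topples easily. Origin: centre of its foot.

How it is judged (in metres and radians):
On the way, in this order (a step that is already met when the one before it is completed fails the run):
1. the tool points down at the middle of the ball-pein hammer's head, just above it, for 1.5 s (horizontal distance between the grasp point and ballpein_head below 0.025 m and z of the grasp point in the frame of ballpein_head between 0.005 and 0.065 m and angle between the grasp point's own z axis and vertical above 2.74 rad), for 1.5 s.
2. the tool points down at the centre of the largest hollow, just above it, for 1.5 s (horizontal distance between the grasp point and hollow_large below 0.018 m and z of the grasp point in the frame of hollow_large between 0.005 and 0.065 m and angle between the grasp point's own z axis and vertical above 2.74 rad), for 1.5 s.
At the end, for the whole second after the job is handed in: The tool points down (within 0.4 rad), its TCP at most 18 mm beside the largest hollow's centre and 5 to 65 mm above the block's top; hammers, block, disc and punch stand as they stood, at rest, within 5 mm. (For the hammer: 25 mm, same heights.) (all of step 2 and distance of each of ballpein, crosspein, planisher, block, disc, punch from where it was at the start of the episode below 0.005 m and linear speed of each of ballpein, crosspein, planisher, block, disc, punch below 0.02 m/s and angle between each of ballpein, crosspein, planisher, block, disc, punch's own z axis and vertical below 0.1 rad); the robot touches nothing.
It fails at once if the robot touches something (contact force between any of the fingers, the arm and anything else above 0.5 N).
It fails at once if something on the bench is moved, lifted or knocked over (distance of any of ballpein, crosspein, planisher, block, disc, punch from where it was at the start of the episode above 0.008 m or angle between any of ballpein, crosspein, planisher, block, disc, punch's own z axis and vertical above 0.2 rad).
It fails at once if the tool points at another hammer (within 25 mm to the side of the middle of its head and less than 65 mm above it) ((horizontal distance between the grasp point and crosspein_head below 0.025 m and z of the grasp point in the frame of crosspein_head below 0.065 m) or (horizontal distance between the grasp point and planisher_head below 0.025 m and z of the grasp point in the frame of planisher_head below 0.065 m)).
It also fails if it takes over 40 s, if anything falls off the work surface, if the arm or the gripper's body presses on something with over 40 N, if the wrist force passes 120 N, or if a joint passes its speed limit or range.

### The arm

A 6-joint arm with a two-finger parallel gripper is mounted at the origin on the work surface. World frame = base frame: x ahead of the robot, y to its left, z up, the work surface at z = 0. Lengths are in m, angles in degrees, forces in N, time in s.
With the tool pointing down it reaches from about 0.3 to 0.75 m from the base axis. Payload 8.5 kg.
Tool frame: the origin (TCP) lies between the finger pads, 19 mm behind the fingertips; this is the grasp point; z points along the fingers, y is the line along which they close (so a half turn about z gives the same grasp; the last joint's range is limited). The gripper opens to 85 mm and grips with 20 to 120 N. Pads are 22 mm wide; open, the fingers measure 114 mm over their backs; the gripper's body (76 mm by 85 mm) begins 54 mm behind the grasp point. The pads swing forward as they close: fully open they stand 13 mm farther back than shut.
Start: joints at [52.179, 21.807, 74.336, -0, 83.858, -12.336], TCP at [0.237, 0.496, 0.25] pointing down, gripper open.
Joint ranges: [-178.18, 178.18], [-50.72, 133.34], [12.68, 142.11], [-81.47, 261.47], [9.98, 163.14], [-165.26, 165.26]. Speed limits (degrees/s): [136.94, 136.94, 180, 180, 180, 180].

### API

Orientations are given as a 3x3 rotation matrix whose columns are the frame's x, y, z axes.
In Python, from rig import env gives the robot as it stands. The module is installed in compiled form; this text tells all that it offers.
- The arm moves only by the shell command python3 -m pendant 'ROWS' [FORCE]. ROWS is JSON, a list of rows, each a list of 7 numbers: the opening, from 0 (shut) to 1 (fully open), then the shift along the tool's x, y, z in m, then the turn, a rotation vector about the tool's x, y, z in rad. A call has 1 to 5 rows; each row is the pose to reach, as a shift and turn from the pose commanded when the call began, along the tool's axes at that moment; what a row does not reach only later rows make up. A row lasts 1/8 s, in which the tool goes at most 62.5 mm and 10.7 degrees, less where a joint would pass 70% of its speed; a pose out of reach is approached as far as the arm can. A call with a gripper value outside its range is refused whole. The fingers move at their own pace and stop on an object; FORCE is the grip in N (left out, the last holds). Time passes only in rows, so rows that repeat a pose let the fingers close. It gives the time, the measured TCP pose, the force, the opening and the grip force at its end, in the units of the state.
- env.observe(): the state, without advancing time (a new reading comes with each control period).
- env.get_image(name): name is "scene" or "top" or "wrist"; returns a dict with "image" (384x512x3 uint8, blue, green, red), "fx", "fy", "cx", "cy" (pixels), "pose" (4x4, takes a point from camera to world coordinates). Camera axes: x right, y up, looking along -z (the intrinsics and any distortion apply to the point x, -y, -z); pixel columns grow to the right and rows downward; lengths in m; the calibration is good to about 2 mm. The wrist camera is an equidistant fisheye: a pixel r from the principal point sees the ray r / f radians off the axis. A picture is of the moment at which its call begins. There is no depth.
- env.close_job(): hands the job in; it is judged then, once.
Trained networks look in the newest picture that a camera, given by its name, has taken for a name from the list of things; names that differ only in an ending like _2 or _b are one class to them, and where a whole thing is asked for, a point or a joint stands for the part that bears it (a point fixed in the world has none). Each returns a list of dicts, best first, with "conf" (0 to 1); they miss things now and then, are a little off and sometimes report something else, mostly with a low value. They report only what shows in the picture. A call takes as long as a camera call.
- env.find_in(camera, thing): "bbox" ([centre column, centre row, width, height] in pixels, round what is visible of it).
- env.trace(camera, thing): "mask" (384x512 bool, what is visible of it) and "bbox" ([centre column, centre row, width, height] in pixels, round what is visible of it).
- env.tip_of(camera, thing): "centre" ([column, row] in pixels: a listed point, or the origin of a listed thing).
The state is a dict: "time_s": time; "q": joint angles; "qvel": joint speeds; "joint_efforts": joint torques, N m; "position": TCP position; "tool_rot": TCP orientation; "ft_force": force on the tool from outside, world axes, zero at the start; "wrist_torque": the same for the moment, N m; "grip_width": finger opening in m; "gripper_force": force on a finger pad.
Only numpy, scipy, OpenCV 4.12 (cv2) and the standard library are available. Lean on these libraries where they do the work, as an engineer would, in place of code of your own. Each camera call takes 0.05 s, during which the arm holds its last target. There are 200 camera calls.

## Working session

There is one attempt and no reset: what is moved stays moved. The work goes in short steps, Python scripts to look and compute and a shell command to move; the robot and the scene stay as the last step left them, time stands still between calls to the robot, and variables do not carry over. Pictures are saved under pics/ and viewed, at most 10 in all, crops included, and the job is handed in when it is done.

```bash
mkdir -p pics; cat > h.py <<'E'
import numpy as np, cv2
from rig import env
def ray(im,u,v,cam):
    x=(u-im['cx'])/im['fx']; y=(v-im['cy'])/im['fy']
    if cam=='wrist':
        t=np.hypot(x,y); s=np.sin(t)/t if t>1e-9 else 1; d=np.array([x*s,-y*s,-np.cos(t)])
    else: d=np.array([x,-y,-1.])
    P=np.array(im['pose']); return P[:3,3],P[:3,:3]@d
def at(im,u,v,z,cam):
    o,d=ray(im,u,v,cam); return o+d*(z-o[2])/d[2]
E
python3 - <<'E'
from h import *
np.set_printoptions(precision=3,suppress=True)
for c in ('top','scene','wrist'):
    im=env.get_image(c); cv2.imwrite(f'pics/{c}0.png',im['image'])
    for t,z in (('ballpein_head',.028),('crosspein_head',.028),('planisher_head',.028),('hollow_large',.065),('block',.025),('disc',.025),('punch',.025)):
        for r in env.tip_of(c,t)[:3]:
            print(c,t,round(r['conf'],2),np.round(r['centre']),at(im,*r['centre'],z,c))
s=env.observe();print(s['position'],s['tool_rot'],s['time_s'])
E
```

```text
top ballpein_head 0.69 [111. 182.] [0.565 0.332 0.028]
top crosspein_head 0.93 [224. 201.] [0.523 0.053 0.028]
top planisher_head 0.97 [172. 201.] [0.521 0.18  0.028]
top hollow_large 0.96 [342. 187.] [ 0.56  -0.231  0.065]
top hollow_large 0.49 [226. 204.] [0.513 0.046 0.065]
top hollow_large 0.32 [174. 202.] [0.516 0.17  0.065]
top block 0.66 [343. 200.] [ 0.531 -0.242  0.025]
top disc 0.98 [276. 208.] [ 0.507 -0.077  0.025]
top punch 0.5 [108. 184.] [0.559 0.341 0.025]
top punch 0.4 [283. 168.] [ 0.608 -0.093  0.025]
scene ballpein_head 0.82 [333. 148.] [0.556 0.339 0.028]
scene crosspein_head 0.73 [264. 187.] [0.51  0.066 0.028]
scene planisher_head 0.96 [291. 165.] [0.509 0.194 0.028]
scene hollow_large 0.71 [199. 252.] [ 0.571 -0.236  0.065]
scene block 0.97 [183. 264.] [ 0.537 -0.25   0.025]
scene disc 0.89 [224. 216.] [ 0.505 -0.082  0.025]
scene punch 0.56 [259. 237.] [ 0.612 -0.093  0.025]
[0.237 0.496 0.25 ] [[-0.903  0.43  -0.   ]
 [ 0.43   0.903  0.   ]
 [ 0.     0.    -1.   ]] 1.2
```

View pics/top0.png

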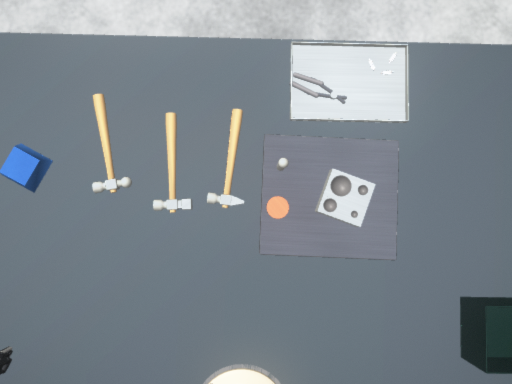

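View pics/scene0.png

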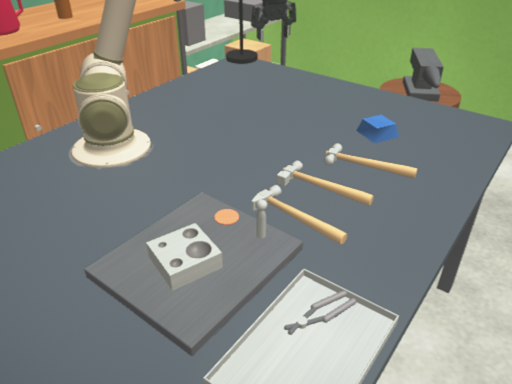

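The top view shows the ball-pein on the left: head at (111,184), ball at (126,182). The planisher is at (172,204) and the cross-pein at (226,200) with its wedge to the right. The largest hollow is at (341,186). The scene view agrees: ball-pein at (333,150), hollow at (199,250), punch upright at (261,220). The networks match both pictures, so I'll head over the ball-pein with the fingers shut.

```bash
python3 -m pendant '[[0,-0.06,-0.001,0,0,0,0],[0,-0.12,-0.002,0,0,0,0],[0,-0.18,-0.003,0.02,0,0,0],[0,-0.24,-0.004,0.04,0,0,0],[0,-0.30,-0.005,0.05,0,0,0]]' 20; python3 -m pendant '[[0,-0.03,0,0.01,0,0,0],[0,-0.061,-0.001,0.03,0,0,0],[0,-0.061,-0.001,0.03,0,0,0],[0,-0.061,-0.001,0.03,0,0,0]]'
python3 - <<'E'
from h import *
np.set_printoptions(precision=3,suppress=True)
c='wrist'; im=env.get_image(c); cv2.imwrite('pics/w1.png',im['image'])
for t in ('ballpein_head','planisher_head','crosspein_head'):
    for r in env.tip_of(c,t)[:2]: print(t,round(r['conf'],2),np.round(r['centre']),at(im,*r['centre'],.028,c))
s=env.observe();print(s['position'],s['tool_rot'],s['time_s'],s['grip_width'])
E
```

```text
time_s: 1.82
position: [0.5067, 0.3617, 0.199]
tool_rot: [[-0.903, 0.43, -0.001], [0.43, 0.903, -0.0], [0.001, -0.001, -1.0]]
ft_force: [0.4, 1.5, 0.7]
grip_width: 0.0003
gripper_force: 0.0
time_s: 2.33
position: [0.5593, 0.3365, 0.1705]
tool_rot: [[-0.903, 0.43, 0.0], [0.43, 0.903, 0.0], [0.0, 0.0, -1.0]]
ft_force: [-0.0, -0.7, -0.3]
grip_width: -0.0
gripper_force: 0.0
ballpein_head 0.85 [252. 188.] [0.563 0.329 0.028]
planisher_head 0.96 [102. 204.] [0.511 0.18  0.028]
crosspein_head 0.94 [ 41. 256.] [0.528 0.049 0.028]
crosspein_head 0.49 [252. 178.] [0.554 0.334 0.028]
[0.559 0.337 0.171] [[-0.903  0.429  0.001]
 [ 0.429  0.903  0.001]
 [-0.001  0.001 -1.   ]] 2.525 -6.806506255342425e-05
```

View pics/w1.png

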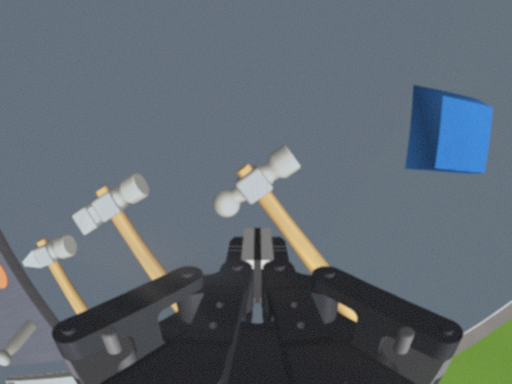

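The wrist view shows the ball-pein below the fingers, with its ball at (228,203), flat face at (288,162) and middle at about (257,184). The other hammers are well to the left. The TCP is within a few mm of the head's middle, so I'll descend, wait there and check.

```bash
python3 -m pendant '[[0,-0.002,-0.001,0.03,0,0,0],[0,-0.003,-0.002,0.06,0,0,0],[0,-0.003,-0.003,0.085,0,0,0],[0,-0.003,-0.003,0.1,0,0,0],[0,-0.003,-0.003,0.102,0,0,0]]'|head -2
for i in 1 2 3 4; do python3 -m pendant '[[0,0,0,0,0,0,0],[0,0,0,0,0,0,0],[0,0,0,0,0,0,0],[0,0,0,0,0,0,0],[0,0,0,0,0,0,0]]'|head -3;done
python3 - <<'E'
from h import *
im=env.get_image('wrist'); a=im['image']
im2=env.get_image('scene')['image'][110:210,270:420]
cv2.imwrite('pics/h2.png',np.hstack([a,cv2.resize(im2,(288,384))[:, :]]))
print(env.observe()['position'])
E
```

```text
time_s: 3.15
position: [0.5611, 0.3319, 0.0677]
time_s: 3.78
position: [0.5614, 0.3317, 0.0681]
tool_rot: [[-0.903, 0.43, 0.0], [0.43, 0.903, 0.0], [-0.0, 0.0, -1.0]]
time_s: 4.4
position: [0.5613, 0.3317, 0.068]
tool_rot: [[-0.903, 0.43, -0.0], [0.43, 0.903, -0.0], [0.0, -0.0, -1.0]]
time_s: 5.03
position: [0.5613, 0.3317, 0.068]
tool_rot: [[-0.903, 0.43, -0.0], [0.43, 0.903, 0.0], [0.0, -0.0, -1.0]]
time_s: 5.65
position: [0.5613, 0.3317, 0.068]
tool_rot: [[-0.903, 0.43, -0.0], [0.43, 0.903, -0.0], [0.0, -0.0, -1.0]]
[0.56135365 0.33172136 0.06800914]
```

View pics/h2.png

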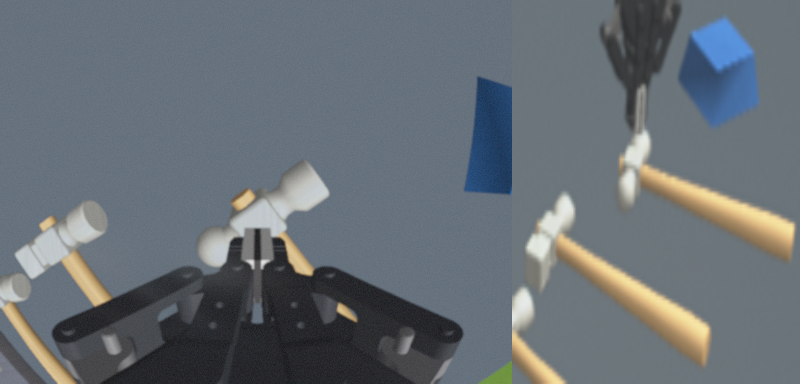

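The fingertips are over the middle of the ball-pein head at (258,235), about 2 cm clear, and have been there for more than 2 s. Next I'll lift and cross over high.

```bash
python3 -m pendant '[[0,0,0,-0.06,0,0,0],[0,0,0,-0.12,0,0,0],[0,0,0,-0.18,0,0,0],[0,-0.024,-0.05,-0.18,0,0,0],[0,-0.048,-0.10,-0.18,0,0,0]]'|head -2
python3 -m pendant '[[0,-0.024,-0.05,0,0,0,0],[0,-0.048,-0.1,0,0,0,0],[0,-0.072,-0.15,0,0,0,0],[0,-0.096,-0.2,0,0,0,0],[0,-0.12,-0.25,0,0,0,0]]'|head -2
python3 -m pendant '[[0,-0.024,-0.05,0,0,0,0],[0,-0.048,-0.1,0,0,0,0],[0,-0.075,-0.16,0,0,0,0],[0,-0.075,-0.16,0.02,0,0,0],[0,-0.075,-0.16,0.04,0,0,0]]'
python3 - <<'E'
from h import *
np.set_printoptions(precision=3,suppress=True)
c='wrist'; im=env.get_image(c); cv2.imwrite('pics/w3.png',im['image'])
for t,z in (('hollow_large',.065),('punch',.025)):
    for r in env.tip_of(c,t)[:2]: print(t,round(r['conf'],2),np.round(r['centre']),at(im,*r['centre'],z,c))
print(env.observe()['position'],env.observe()['tool_rot'])
E
```

```text
time_s: 6.38
position: [0.5614, 0.2198, 0.2486]
time_s: 7.0
position: [0.5621, -0.0583, 0.2482]
time_s: 7.62
position: [0.561, -0.2343, 0.2074]
tool_rot: [[-0.902, 0.432, 0.0], [0.432, 0.902, -0.0], [-0.0, 0.0, -1.0]]
ft_force: [-0.7, -0.0, -0.3]
grip_width: -0.0004
gripper_force: 0.0
hollow_large 0.6 [263. 184.] [ 0.565 -0.23   0.065]
hollow_large 0.27 [505.  28.] [0.515 0.106 0.065]
punch 0.96 [396. 156.] [ 0.609 -0.085  0.025]
punch 0.39 [505.  28.] [0.518 0.152 0.025]
[ 0.561 -0.233  0.208] [[-0.903  0.43  -0.001]
 [ 0.43   0.903  0.001]
 [ 0.002  0.    -1.   ]]
```

View pics/w3.png

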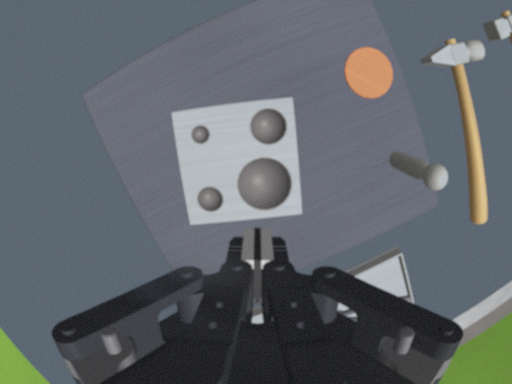

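The wrist view shows the largest hollow at (264,184) and the punch clear on the right at (435,177), about 145 mm away. The measured centre is (0.565,-0.231), so I'll correct and descend.

```bash
python3 -m pendant '[[0,-0.002,0.004,0.03,0,0,0],[0,-0.002,0.004,0.06,0,0,0],[0,-0.002,0.004,0.085,0,0,0],[0,-0.002,0.004,0.1,0,0,0],[0,-0.002,0.004,0.103,0,0,0]]'|head -2
for i in 1 2 3 4; do python3 -m pendant '[[0,0,0,0,0,0,0],[0,0,0,0,0,0,0],[0,0,0,0,0,0,0],[0,0,0,0,0,0,0],[0,0,0,0,0,0,0]]'|head -2;done
python3 - <<'E'
from h import *
a=env.get_image('wrist')['image']
b=env.get_image('scene')['image'][170:300,130:290]
cv2.imwrite('pics/h4.png',np.hstack([a,cv2.resize(b,(288,384))]))
E
```

```text
time_s: 8.4
position: [0.565, -0.2304, 0.1051]
time_s: 9.02
position: [0.5648, -0.2305, 0.1051]
time_s: 9.65
position: [0.5648, -0.2305, 0.105]
time_s: 10.28
position: [0.5648, -0.2305, 0.105]
time_s: 10.9
position: [0.5648, -0.2305, 0.105]
```

View pics/h4.png

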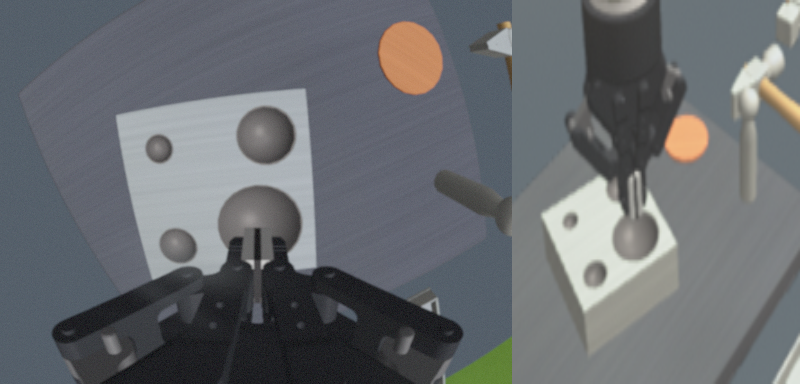

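The fingertips, at (258,232), are over the largest hollow, centred at about (260,223). Nothing is touched. I'll hand in after one numeric check.

```bash
python3 - <<'E'
from h import *
im=env.get_image('wrist'); p=at(im,260,223,.065,'wrist'); t=env.observe()['position']
d=np.hypot(*(p-t)[:2]); print(p,t,d)
if d<.012: print(env.close_job())
E
```

```text
[ 0.56408749 -0.22797036  0.065     ] [ 0.56478807 -0.23049445  0.10504284] 0.002619510473969942
the job is handed in; nothing more can be done
None
```

The job is handed in: the arm pointed at the ball-pein head for over 2 s, then at the largest hollow for over 2 s, and finished there about 3 mm off its centre, with no contact seen; the verdict was not shown.

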